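# Hang the freshly oiled skillet on the utensil bar

## Robot

A 6-joint arm with a two-finger parallel gripper is mounted at the origin on a cart in front of the work surface, level with it; the furniture and walls round the work are solid. World frame = base frame: x ahead of the robot, y to its left, z up, the work surface at z = 0. Lengths are in mm, angles in degrees, forces in N, time in s.
With the tool pointing down it reaches from about 350 to 850 mm from the base axis. Payload 8.1 kg.
Tool frame: the origin (TCP) lies midway between the tips of the shut fingers; the grasp point (between the pads) lies 19 mm behind it; z points along the fingers, y is the direction in which the jaws open and shut (so a half turn about z gives the same grasp; the last joint's range is limited). The gripper opens to 85 mm and grips with 20 to 120 N. Pads are 22 mm wide; open, the fingers measure 114 mm over their backs; the gripper's body (76 mm by 85 mm) begins 54 mm behind the grasp point. The pads swing forward as they close: fully open they stand 13 mm farther back than shut.
Start: joints at [71.024, 7.471, 85.268, -0, 87.261, -4.893], TCP at [145.977, 581.976, 231.292] pointing down, gripper open.
Joint ranges: [-169.43, 169.43], [-51.17, 129.36], [1.28, 143.12], [-76.62, 256.62], [0, 156.53], [-152.29, 152.29]. Speed limits (degrees/s): [136.94, 136.94, 159.86, 180, 180, 180].

## Interface

Orientations are given as [roll, pitch, yaw] about the fixed x, y, z axes, in that order (R = Rz(yaw) Ry(pitch) Rx(roll)).
In Python, from bench import telemetry, snapshot, camera_params, job gives the robot as it stands. The module is installed in compiled form; this text tells all that it offers.
- The arm moves only by the shell command python3 -m jog 'ROWS' [FORCE]. ROWS is JSON, a list that holds one entry, the list of rows, each a list of 7 numbers: the shift along the tool's x, y, z in units of 50 mm (1.0 is 50 mm), then the turn, a rotation vector about the tool's x, y, z in units of 2 pi rad (1.0 is 2 pi rad), then the opening, from 0 (shut) to 1 (fully open). In form: [[[dx, dy, dz, rx, ry, rz, claw], ...]]. A call has 1 to 12 rows; each row shifts and turns the commanded pose from where the row before left it, along the tool's axes as they then stand; what a row does not reach is not made up. A row lasts 1/8 s, in which the tool goes at most 62.5 mm and 10.7 degrees, less where a joint would pass 70% of its speed; a pose out of reach is approached as far as the arm can. A call with a number of a shift or a turn outside -1 to 1 is refused whole. A call with a gripper value outside its range is refused whole. The fingers move at their own pace and stop on an object; FORCE is the grip in N (left out, the last holds). Time passes only in rows, so rows that do not move let the fingers close. It gives the time, the measured TCP pose, the force and the opening at its end, in the units of the state.
- telemetry.sense(): the state, without advancing time (a new reading comes with each control period).
- snapshot(name): name is "scene" or "top"; returns (picture, depth): 384x512x3 uint8, red, green, blue; 384x512 float32, mm along the optical axis (not along the pixel's ray), 0 where there is no reading.
- camera_params(name): a dict with "K" (3x3 intrinsics, pixels), "D" ([k1, k2, p1, p2, k3] as OpenCV has them; the pictures are not rectified), "extrinsics" (4x4, takes a point from camera to world coordinates). Camera axes: x right, y down, z forward; pixel columns grow to the right and rows downward; lengths in mm; the calibration is good to about 2 mm. A picture is of the moment at which its call begins. camera_params takes no time and is no camera call.
- job.hand_in(): hands the job in, once; it reports no verdict.
The state is a dict: "time": time; "joint_pos": joint angles; "qd": joint speeds; "joint_efforts": joint torques, N m; "tool_pos": TCP position; "tcp_rot": TCP orientation; "ft_force": force on the tool from outside, world axes, zero at the start; "wrist_torque": the same for the moment, N m; "finger_gap": finger opening in mm.
Only numpy, scipy, OpenCV 4.12 (cv2) and the standard library are available. Lean on these libraries where they do the work, as an engineer would, in place of code of your own. Each camera call takes 0.05 s, during which the arm holds its last target. There are 200 camera calls.

## Task

The small cast-iron skillet has just been oiled, so keep the gripper off it: take the swivel S-hook from the utensil bar, pass the tip of its lower half up through the hole in the skillet's handle from below, and lift the skillet with the hook. Then hang the hook with the skillet back over the bar between the posts and let go, so that the skillet hangs still. Feel your way in gently: do not force the hook, bang or drop the skillet, or move the mug, tumbler, timer or bowl.

Things in the scene. Friction and masses are not known exactly. Their poses are not given: they have to be found in the camera images.
- s_hook: Swivel S-hook of round 5 mm steel wire, 105 g, hanging on the bar; this is its upper half. Origin: centre of the upper bend (half circle, inside radius 9 mm, 28 mm wide, top 14 mm above the origin); z up. The mouth opens to +x: short free leg at +x, ending 18 mm below the origin; long leg at -x, straight to 36 mm below, then bent to the hook's axis x = y = 0.
- hook_grip (a point): Between the two legs of the upper half, level with its origin, where both can be pinched together along x (28 mm); the bar lies along y between the fingers. Squeezed off centre it may stay leaning by a few hundredths of a radian. Fingertips lower than 18 mm below the hook's origin would strike the bar when the hook is slid off it.
- hook_swivel (a point): Swivel barrel on the hook's axis, 8.6 mm thick, 54 to 66 mm below the hook's origin (this point 60 mm). It is stiff (yields at 0.05 N m, then stays put). It carries the lower half, which stands turned by up to 0.5 rad either way about z from straight; this angle is not measured: look, or feel for it.
- hook_bottom (a point): Lower half, a J of the same wire: shank down the axis, bend of 8.5 mm inside radius, tip standing up parallel to the shank 22 mm from the axis, towards the hook's -x when the swivel is straight. This point, on the axis, is level with the bend's underside, 97.5 mm below the hook's origin; inner bottom of the bend 5 mm higher, top of the tip 20 mm higher.
- skillet: Small dark cast-iron skillet, rim 130 mm, base 110 mm across, 34 mm high, 0.7 to 0.95 kg, standing on the worktop. Origin: centre of the underside; z up, +x along its flat handle, 5 mm thick, rising outwards at 0.07 rad, ending 140 mm from the origin in a flat tab 38 mm wide, 30 mm long. 2 to 3.5 N upwards at the hole tips it up.
- skillet_hole (a point): Centre of the round hanging hole in the skillet's handle, 127 mm from the skillet's origin along its +x, 38.5 mm above the worktop (the tab's underside 36 mm); hole 9.5 mm across, 13 mm from the end of the handle. Axes as the skillet's.
- skillet_rim (a point): Point on the skillet's rim opposite the handle, 65 mm from the origin along -x and 34 mm above the underside: the lowest point when it hangs by the hole.
- utensil_bar: Dark steel utensil bar: a base plate 100 x 340 x 6 mm with two upright 11 mm posts 300 mm apart carrying a round bar 12 mm thick along y. It does not move. Origin: centre of the underside of the base plate; y along the bar, z up, -x roughly towards the robot.
- bar_mid (a point): Middle of the bar's axis, 310 mm above the worktop.
- mug_blue: Pale mug with a handle, 101 mm high, a bystander. Origin: centre of its underside.
- tumbler: Clear glass tumbler, 80 mm across, 91 mm high, a bystander. Origin: centre of its underside.
- timer: White round kitchen timer, 68 mm across, 58 mm high, a bystander. Origin: centre of its underside.
- bowl: Small rice bowl with a green band, 115 mm across, 52 mm high, a bystander. Origin: centre of its underside.

How it is judged:
By the outcome, as a careful person would: the job done as asked, in the order asked, and still so for the second after the job is handed in, with the robot touching nothing.
It also fails if it takes over 72 s, if anything falls off the work surface, if the arm or the gripper's body presses on something with over 40 N, if the wrist force passes 120 N, or if a joint passes its speed limit or range.

## Working session

There is one attempt and no reset: what is moved stays moved. The work goes in short steps, Python scripts to look and compute and a shell command to move; the robot and the scene stay as the last step left them, time stands still between calls to the robot, and variables do not carry over. Pictures are saved under pics/ and viewed, about 8 in all and at most 12, crops included, and the job is handed in when it is done.

```bash
mkdir -p pics; cat > h.py <<'E'
import numpy as np, cv2
from bench import telemetry, snapshot, camera_params, job
def snap(n,f):
    im,d=snapshot(n); np.savez(f'pics/{f}.npz',im=im,d=d); cv2.imwrite(f'pics/{f}.png',im[:,:,::-1]); return im,d
def ray(n,uv):
    c=camera_params(n); K=np.array(c['K'],float);D=np.array(c['D'],float);E=np.array(c['extrinsics'],float)
    p=cv2.undistortPoints(np.array(uv,float).reshape(-1,1,2),K,D)[:,0]
    d=np.c_[p,np.ones(len(p))]@E[:3,:3].T
    return E[:3,3],d
def onz(n,uv,z):
    o,d=ray(n,uv); return o+d*((z-o[2])/d[:,2])[:,None]
def cloud(n,d):
    v,u=np.mgrid[0:384,0:512]; o,r=ray(n,np.c_[u.ravel(),v.ravel()])
    return (o+r*d.ravel()[:,None]).reshape(384,512,3)
def proj(n,P):
    c=camera_params(n);E=np.linalg.inv(np.array(c['extrinsics'],float))
    return cv2.projectPoints(np.array(P,float).reshape(-1,3),cv2.Rodrigues(E[:3,:3])[0],E[:3,3],np.array(c['K'],float),np.array(c['D'],float))[0][:,0]
def st():
    s=telemetry.sense(); print({k:np.round(s[k],2).tolist() for k in ('time','tool_pos','tcp_rot','ft_force','wrist_torque','finger_gap','joint_pos')})
E
python3 - <<'E'
from h import *
st()
a,_=snap('scene','s0');b,_=snap('top','t0')
for n in('scene','top'): c=camera_params(n);print(n,np.round(c['K'],1).tolist(),np.round(c['extrinsics'],3).tolist())
cv2.imwrite('pics/both0.png',np.vstack([cv2.resize(a,(800,600))[:,:,::-1]]))
E
```

```text
{'time': 0.0, 'tool_pos': [145.81, 581.44, 230.24], 'tcp_rot': [-179.89, -0.01, 165.91], 'ft_force': [-0.36, 0.57, 0.14], 'wrist_torque': [-0.06, 0.0, 0.01], 'finger_gap': 85.11, 'joint_pos': [71.02, 7.51, 85.33, -0.0, 87.26, -4.89]}
scene [[439.1, 0.0, 257.4], [0.0, 439.1, 186.4], [0.0, 0.0, 1.0]] [[0.288, -0.782, 0.552, -260.347], [-0.958, -0.233, 0.169, -333.706], [-0.003, -0.578, -0.816, 1401.97], [0.0, 0.0, 0.0, 1.0]]
top [[449.7, 0.0, 249.8], [0.0, 449.7, 198.0], [0.0, 0.0, 1.0]] [[-0.012, -0.869, 0.495, -269.167], [-1.0, 0.01, -0.008, -60.492], [0.002, -0.495, -0.869, 1585.359], [0.0, 0.0, 0.0, 1.0]]
```

View pics/both0.png

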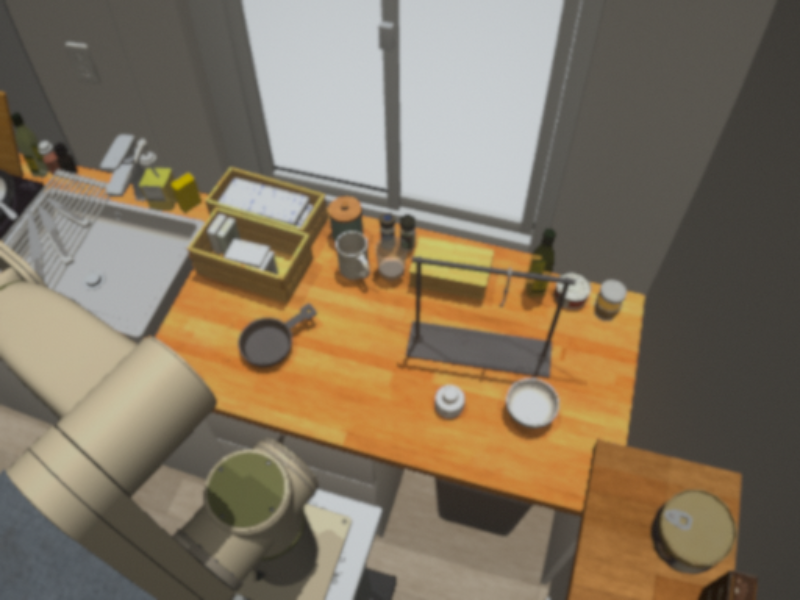

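View pics/t0.png

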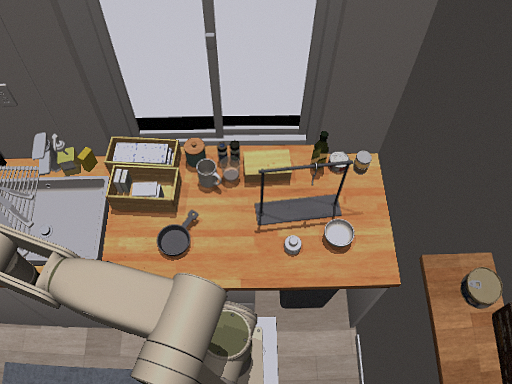

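The scene picture (800 px) shows the skillet at (266,342) with its tab at (305,316). The bar runs from (420,263) to (570,282), and the hook is near (508,285). The top view shows the same, with the skillet at (174,241), the bar from (262,170) to (346,164) and the hook near (316,170). Next I'll take enlarged crops and depth.

```bash
python3 - <<'E'
from h import *
S=np.load('pics/s0.npz');T=np.load('pics/t0.npz')
def crop(im,u0,v0,w,h,k): return cv2.resize(im[v0:v0+h,u0:u0+w,::-1],None,fx=k,fy=k,interpolation=cv2.INTER_CUBIC)
A=np.vstack([np.hstack([crop(S['im'],255,155,125,60,3.2),crop(T['im'],250,150,125,60,3.2)]),
 np.hstack([crop(S['im'],145,185,70,55,400/70),crop(T['im'],150,205,70,55,400/70)])])
print(A.shape);cv2.imwrite('pics/c1.png',A)
for n,F in(('scene',S),('top',T)):
    P=cloud(n,F['d']); im=F['im'].astype(int)
    # dark things on worktop
    m=(P[...,2]>12)&(P[...,2]<60)&(im.max(2)<95)&(P[...,0]>300)&(P[...,0]<750)&(P[...,1]>80)&(P[...,1]<420)
    nl,l,s,c=cv2.connectedComponentsWithStats(m.astype(np.uint8));k=1+np.argmax(s[1:,4]);v,u=np.where(l==k)
    print(n,'skillet px',s[k],P[l==k].mean(0).round(),P[l==k].min(0).round(),P[l==k].max(0).round())
    mb=(abs(P[...,2]-312)<14)&(P[...,0]>350)&(P[...,0]<850)&(P[...,1]<150)&(P[...,1]>-450)
    v,u=np.where(mb);print('bar',len(u),u.min(),u.max(),v.min(),v.max())
    B=onz(n,np.c_[u,v],310);o=np.argsort(B[:,1]);print(B[o[:3]].round(1).tolist(),B[o[-3:]].round(1).tolist(),np.polyfit(B[:,1],B[:,0],1).round(4))
    mh=(P[...,2]>190)&(P[...,2]<290)&(P[...,0]>350)&(P[...,0]<850)&(P[...,1]<-60)&(P[...,1]>-450)
    v,u=np.where(mh);print('hook',[(int(a),int(b),*P[b,a].round().astype(int).tolist()) for a,b in zip(u,v)][:60])
E
```

```text
(506, 800, 3)
scene skillet px [154 204  32  31 251] [446. 224.  25.] [376. 155.  12.] [501. 281.  40.]
bar 432 263 368 164 183
[[596.1, -430.9, 310.0], [599.9, -430.3, 310.0], [603.8, -429.7, 310.0]] [[555.0, -103.1, 310.0], [567.4, -102.8, 310.0], [558.9, -102.0, 310.0]] [-1.153000e-01  5.485709e+02]
hook [(349, 146, 798, -351, 224), (350, 146, 798, -354, 224), (351, 146, 801, -358, 222), (352, 146, 801, -361, 223), (353, 146, 797, -364, 229), (348, 147, 792, -348, 223), (349, 147, 790, -351, 227), (350, 147, 796, -355, 222), (351, 147, 794, -358, 225), (352, 147, 797, -362, 222), (353, 147, 792, -365, 229), (354, 147, 795, -369, 227), (348, 148, 786, -349, 226), (349, 148, 792, -352, 220), (350, 148, 789, -356, 224), (351, 148, 790, -359, 225), (352, 148, 787, -362, 228), (353, 148, 794, -366, 222), (354, 148, 793, -369, 224), (355, 148, 796, -373, 222), (347, 149, 786, -346, 219), (348, 149, 783, -350, 224), (349, 149, 785, -353, 222), (350, 149, 788, -357, 220), (351, 149, 787, -360, 223), (352, 149, 785, -363, 226), (353, 149, 785, -367, 227), (354, 149, 787, -370, 226), (355, 
[... 2163 characters left out ...]
 (327, 135, 779, -371, 225), (328, 135, 787, -377, 215), (320, 136, 789, -347, 206), (321, 136, 782, -349, 215), (322, 136, 777, -352, 222), (323, 136, 775, -355, 224), (324, 136, 772, -358, 229), (325, 136, 777, -363, 222), (326, 136, 774, -367, 225), (327, 136, 777, -371, 222), (320, 137, 787, -348, 202), (321, 137, 782, -350, 208), (322, 137, 779, -353, 213), (323, 137, 774, -356, 219), (324, 137, 775, -360, 218), (325, 137, 770, -362, 224), (326, 137, 775, -368, 218), (327, 137, 780, -373, 212), (320, 138, 785, -348, 198), (321, 138, 780, -350, 205), (322, 138, 781, -355, 203), (323, 138, 776, -357, 211), (324, 138, 778, -362, 207), (325, 138, 777, -365, 209), (326, 138, 778, -369, 208)]
```

View pics/c1.png

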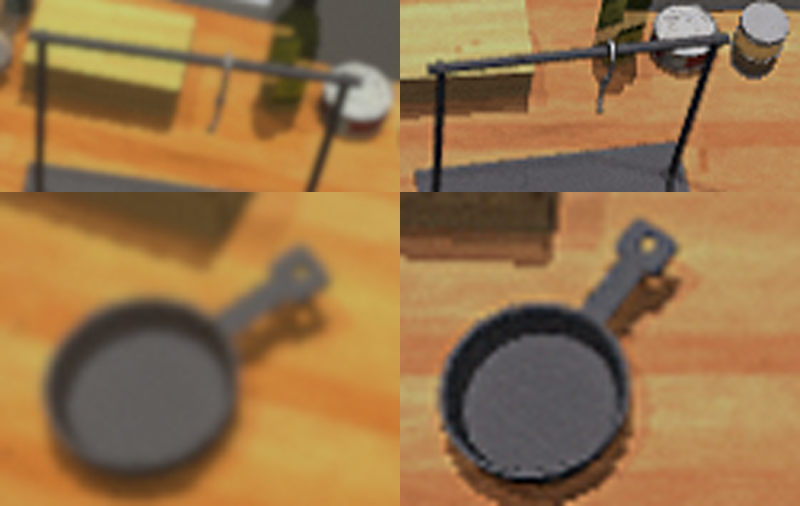

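The crops show the hook on the bar at scene (326,174) and top (316,165), with its lower end at scene (321.6,196) and top (313,184). The hole is at scene (197.5,199) and top (193,213.5). Next I'll work out the numbers and enlarge the hook to find its orientation.

```bash
python3 - <<'E'
from h import *
S=np.load('pics/s0.npz');T=np.load('pics/t0.npz')
def crop(im,u0,v0,w,h,k): return cv2.resize(im[v0:v0+h,u0:u0+w,::-1],None,fx=k,fy=k,interpolation=cv2.INTER_NEAREST)
A=np.hstack([crop(S['im'],308,165,30,40,13),crop(T['im'],300,155,30,40,13)]);print(A.shape)
# skillet
for n,F,h in(('scene',S,(197.5,198.8)),('top',T,(193.0,213.5))):
    print(n,'hole',onz(n,[h],38.5).round(1))
    box={'scene':(145,185,70,55),'top':(150,205,70,55)}[n]
    u0,v0,w,hh=box; im=F['im'][v0:v0+hh,u0:u0+w].astype(int)
    m=((im[...,0]-im[...,2])<45).astype(np.uint8); m[:12,:40]=0
    mo=cv2.morphologyEx(m,cv2.MORPH_OPEN,np.ones((9,9)))
    c=max(cv2.findContours(mo,cv2.RETR_EXTERNAL,cv2.CHAIN_APPROX_NONE)[0],key=cv2.contourArea)[:,0]+[u0,v0]
    P=onz(n,c,34.);
    (x,y),r=cv2.minEnclosingCircle(P[:,:2].astype(np.float32));print('rim',x,y,r,len(c), P[:,:2].min(0),P[:,:2].max(0))
    # hole px: bright pixels inside the tab
    print('bar at hook',onz(n,[{'scene':(325.9,173.5),'top':(315.6,164.4)}[n]],314).round(1))
for n,off in(('scene',(308,165,0)),('top',(300,155,390))):
    ex=np.array([.9933,.1156,0]);
    o=np.array([547.5+.116*318,-318,307])
    for nm,s in(('A',1),('B',-1)):
        L=[(11.5,0),(11.5,-18),(-11.5,0),(-11.5,-36),(0,-54),(0,-97),(-22,-95),(-22,-77.5)]
        p=proj(n,[o+ex*s*a+[0,0,b] for a,b in L]);print(n,nm,p.round(1).tolist())
for n,x0 in(('scene',0),('top',390)):pass
cv2.imwrite('pics/c2.png',A)
E
```

```text
(520, 780, 3)
scene hole [[543.6 147.   38.5]]
rim 437.774169921875 211.20643615722656 68.30139923095703 94 [369.75241455 154.22092212] [500.07617741 279.49609108]
bar at hook [[ 583.6 -298.7  314. ]]
top hole [[544.9 147.8  38.5]]
rim 438.3298645019531 213.77691650390625 69.61671447753906 94 [372.9092396  157.44460802] [497.97008357 279.11443778]
bar at hook [[ 584.4 -298.1  314. ]]
scene A [[332.0, 173.2], [331.2, 176.6], [331.4, 179.0], [329.9, 185.7], [329.5, 186.1], [327.8, 193.6], [327.3, 198.8], [328.0, 195.8]]
scene B [[331.4, 179.0], [330.7, 182.4], [332.0, 173.2], [330.5, 180.0], [329.5, 186.1], [327.8, 193.6], [328.4, 187.9], [329.1, 184.8]]
top A [[320.4, 162.8], [319.7, 165.7], [321.8, 168.3], [320.3, 174.0], [319.0, 174.0], [317.4, 180.4], [318.7, 185.3], [319.4, 182.8]]
top B [[321.8, 168.3], [321.1, 171.2], [320.4, 162.8], [319.0, 168.5], [319.0, 174.0], [317.4, 180.4], [316.2, 175.1], [316.9, 172.4]]
```

View pics/c2.png

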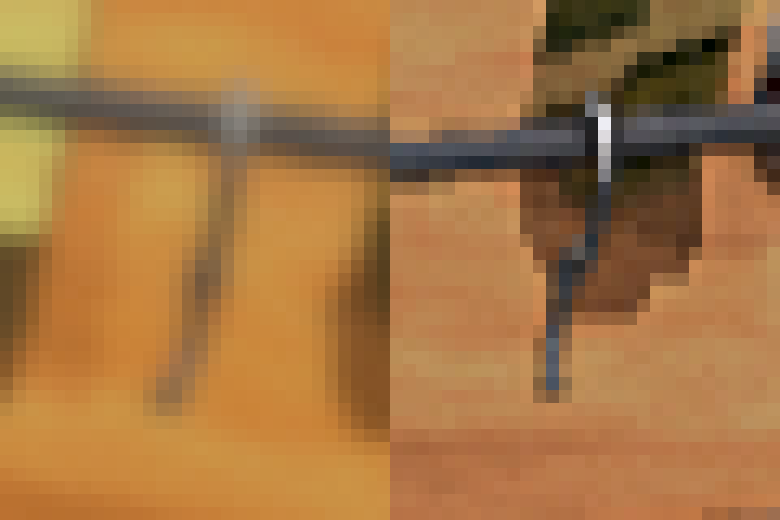

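The pixels fit a hook whose mouth opens away from the robot, with the J towards the robot, at about (582,-298). The skillet centre is at (438,212) and the hole at (544,147), 125 mm apart against a nominal 127, so the handle points at -31.5°. Now I'll lift, turn the tool and traverse to above the hook.

```bash
cat >> h.py <<'E'
from scipy.spatial.transform import Rotation as R
def go(x,y,z,rpy=None):
    s=telemetry.sense(); A=R.from_euler('xyz',s['tcp_rot'],degrees=True)
    B=A if rpy is None else R.from_euler('xyz',rpy,degrees=True)
    d=np.array([x,y,z])-s['tool_pos']
    print('t',round(s['time'],2),'pos',np.round(s['tool_pos'],1),'rot',np.round(s['tcp_rot'],2),'F',np.round(s['ft_force'],1),'gap',round(float(s['finger_gap']),1))
    print('turn units',((A.inv()*B).as_rotvec()/2/np.pi).round(4),'shift units before turn',A.inv().apply(d/50).round(3),'after turn',B.inv().apply(d/50).round(3))
E
python3 -m jog '[[[0,0,-0.5,0,0,0.0275,1],[0,0,-0.5,0,0,0.0275,1],[0,0,-0.5,0,0,0.0275,1],[0,0,-0.5,0,0,0.0275,1],[0,0,-0.5,0,0,0.0275,1],[0,0,-0.5,0,0,0.0275,1],[0,0,-0.5,0,0,0.0275,1],[-0.5,0.25,0,0,0,0,1],[-0.9,0.5,0,0,0,0,1],[-0.9,0.5,0,0,0,0,1],[-0.9,0.5,0,0,0,0,1],[-0.9,0.5,0,0,0,0,1]]]' 60
python3 -m jog '[[[-0.9,0.5,0,0,0,0,1],[-0.9,0.5,0,0,0,0,1],[-0.9,0.5,0,0,0,0,1],[-0.9,0.5,0,0,0,0,1],[-0.9,0.3,0,0,0,0,1],[-0.9,0.2,0,0,0,0,1],[-0.9,0.2,0,0,0,0,1],[-0.9,0.2,0,0,0,0,1],[-0.9,0.2,0,0,0,0,1],[-0.9,0.2,0,0,0,0,1],[-0.9,0.2,0,0,0,0,1],[-0.9,0.2,0,0,0,0,1]]]'
python3 -c "
from h import *
go(582.3,-298.4,289,[180,0,96.6])"
```

```text
time: 1.6
tool_pos: [281.9, 389.8, 405.8]
tcp_rot: [-180.0, 0.0, 96.6]
ft_force: [0.3, -0.2, -0.1]
finger_gap: 85.6
time: 3.1
tool_pos: [527.5, -125.3, 405.8]
tcp_rot: [-180.0, -0.0, 96.6]
ft_force: [1.2, -0.4, -0.1]
finger_gap: 85.6
t 3.1 pos [ 527.5 -125.3  405.8] rot [-1.7997e+02 -2.0000e-02  9.6610e+01] F [ 1.2 -0.4 -0.1] gap 85.6
turn units [-0.0001 -0.0001  0.    ] shift units before turn [-3.567  0.692  2.335] after turn [-3.566  0.691  2.336]
```

```bash

python3 -m jog '[[[-0.9,0.173,0,0,0,0,1],[-0.9,0.173,0,0,0,0,1],[-0.9,0.173,0,0,0,0,1],[-0.866,0.172,0,0,0,0,1],[0,0,0.6,0,0,0,1],[0,0,0.6,0,0,0,1],[0,0,0.4,0,0,0,1],[0,0,0.2,0,0,0,1],[0,0,0,0,0,0,1]]]'
python3 - <<'E'
from h import *
go(582.3,-298.4,289,[180,0,96.6])
a,_=snap('scene','s1');b,_=snap('top','t1')
def crop(im,u0,v0,w,h,k): return cv2.resize(im[v0:v0+h,u0:u0+w,::-1],None,fx=k,fy=k,interpolation=cv2.INTER_CUBIC)
cv2.imwrite('pics/c3.png',np.hstack([crop(a,290,130,70,80,5.7),crop(b,280,120,70,80,5.7)]))
E
```

```text
time: 4.22
tool_pos: [581.9, -296.7, 315.5]
tcp_rot: [-179.9, -0.1, 96.6]
ft_force: [0.5, -0.0, 0.7]
finger_gap: 85.2
t 4.22 pos [ 581.9 -296.7  315.5] rot [-1.7993e+02 -6.0000e-02  9.6620e+01] F [ 0.5 -0.   0.7] gap 85.2
turn units [-0.0002 -0.0002  0.0001] shift units before turn [-0.036  0.005  0.53 ] after turn [-0.035  0.004  0.53 ]
```

View pics/c3.png

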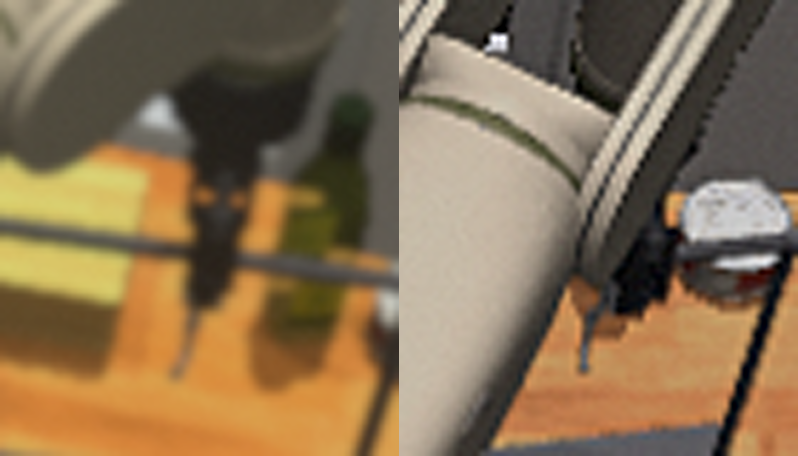

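The picture shows the fingers straddling the bar at the hook: in the scene crop, the hook comes out just below the near finger at (190,330). I'll descend and close gently.

```bash

python3 -m jog '[[[-0.02,0,0.3,0,0,0,1],[-0.015,0,0.23,0,0,0,1],[0,0,0,0,0,0,0.6],[0,0,0,0,0,0,0.45],[0,0,0,0,0,0,0.4],[0,0,0,0,0,0,0.37]]]' 20
python3 -m jog '[[[0,0,0,0,0,0,0.3],[0,0,0,0,0,0,0.2],[0,0,0,0,0,0,0.2]]]' 20
python3 -c "
from h import *
st()"
```

```text
time: 5.08
tool_pos: [582.6, -298.7, 290.3]
tcp_rot: [180.0, 0.0, 96.6]
ft_force: [-0.6, 0.7, -0.2]
finger_gap: 31.7
time: 5.45
tool_pos: [582.7, -298.8, 290.4]
tcp_rot: [179.9, 0.0, 96.6]
ft_force: [0.3, 0.8, 5.1]
finger_gap: 26.6
{'time': 5.45, 'tool_pos': [582.65, -298.76, 290.41], 'tcp_rot': [179.95, 0.03, 96.62], 'ft_force': [0.33, 0.78, 5.08], 'wrist_torque': [0.01, -0.05, -0.01], 'finger_gap': 26.65, 'joint_pos': [-31.63, 15.06, 70.58, 0.0, 94.3, -38.25]}
```

```bash

python3 -m jog '[[[0,0,0,0,0,0,0.1],[0,0,-0.1,0,0,0,0.1],[0,0,-0.2,0,0,0,0.1],[0,0,-0.2,0,0,0,0.1],[0,0,-0.12,0,0,0,0.1],[0,0,0,0,0,0,0.1]]]' 80
python3 -m jog '[[[0,-0.05,0,0,0,0,0.1],[0,-0.1,0,0,0,0,0.1],[0,-0.1,0,0,0,0,0.1],[0,-0.1,0,0,0,0,0.1]]]'
python3 -c "
from h import *
st()"
```

```text
time: 6.2
tool_pos: [582.7, -298.8, 321.8]
tcp_rot: [179.9, 0.1, 96.6]
ft_force: [-0.6, 0.3, -0.9]
finger_gap: 24.6
time: 6.7
tool_pos: [564.5, -300.7, 320.7]
tcp_rot: [-180.0, -0.0, 96.6]
ft_force: [-0.7, 0.1, -1.0]
finger_gap: 24.6
{'time': 6.7, 'tool_pos': [564.52, -300.75, 320.73], 'tcp_rot': [-179.99, -0.0, 96.61], 'ft_force': [-0.7, 0.1, -1.02], 'wrist_torque': [0.05, 0.01, -0.01], 'finger_gap': 24.56, 'joint_pos': [-32.64, 12.66, 70.24, -0.0, 97.11, -39.24]}
```

```bash

python3 -m jog '[[[0,-0.3,0,0,0,0,0.1],[0,-0.5,0,0,0,0,0.1],[0,-0.5,0,0,0,0,0.1],[0,-0.3,-0.4,0,0,0,0.1],[0,0,-0.7,0,0,0.0212,0.1],[0,0,-0.7,0,0,0.0212,0.1],[0,0,-0.4,0,0,0.0212,0.1],[0,0,0,0,0,0.0212,0.1],[0,0,0,0,0,0.021,0.1]]]'
python3 -c "
from h import *
go(604,111,190,[180,0,58.5])"
```

```text
time: 7.82
tool_pos: [485.7, -310.0, 433.2]
tcp_rot: [179.8, 0.0, 58.3]
ft_force: [-0.1, 0.6, -0.6]
finger_gap: 24.6
t 7.83 pos [ 485.7 -310.   433.2] rot [1.7983e+02 1.0000e-02 5.8280e+01] F [-0.1  0.6 -0.6] gap 24.6
turn units [ 0.0005  0.     -0.0006] shift units before turn [ 8.407 -2.429  4.855] after turn [ 8.416 -2.383  4.864]
```

```bash

python3 -m jog '[[[0.4,-0.1,0,0,0,0,0.1],[0.8,-0.2,0,0,0,0,0.1],[0.9,-0.25,0,0,0,0,0.1],[0.9,-0.25,0,0,0,0,0.1],[0.9,-0.3,0,0,0,0,0.1],[0.9,-0.3,0,0,0,0,0.1],[0.9,-0.3,0,0,0,0,0.1],[0.9,-0.3,0,0,0,0,0.1],[0.9,-0.2,0.4,0,0,0,0.1],[0.6,-0.15,0.7,0,0,0,0.1],[0.31,-0.05,0.8,0,0,0,0.1],[0,0,0.8,0,0,0,0.1]]]'
python3 -m jog '[[[0,0,0.7,0,0,0,0.1],[0,0,0.4,0,0,0,0.1],[0,0,0.2,0,0,0,0.1],[0,0,0,0,0,0,0.1]]]'
python3 - <<'E'
from h import *
go(604,111,190,[180,0,58.5])
a,da=snap('scene','s2');b,db=snap('top','t2')
p=telemetry.sense()['tool_pos'];o=p+[0,0,16.6]
print(proj('scene',[o-[0,0,60],o-[0,0,97]]),proj('top',[o-[0,0,60],o-[0,0,97]]))
def crop(im,n,k=6.6):
    u,v=proj(n,[o-[0,0,70]])[0].astype(int); u0,v0=max(u-30,0),max(v-40,0);print(n,u0,v0)
    return cv2.resize(im[v0:v0+80,u0:u0+60,::-1],None,fx=k,fy=k,interpolation=cv2.INTER_CUBIC)
cv2.imwrite('pics/c4.png',np.hstack([crop(a,'scene'),crop(b,'top')]))
E
```

```text
time: 9.32
tool_pos: [602.7, 114.1, 295.6]
tcp_rot: [180.0, -0.1, 58.8]
ft_force: [-0.6, -0.3, -0.5]
finger_gap: 24.9
time: 9.82
tool_pos: [602.9, 111.6, 231.4]
tcp_rot: [180.0, -0.0, 58.6]
ft_force: [-0.2, 0.1, -1.2]
finger_gap: 24.6
t 9.82 pos [602.9 111.6 231.4] rot [ 1.7998e+02 -2.0000e-02  5.8560e+01] F [-0.2  0.1 -1.2] gap 24.6
turn units [ 0.     -0.0001  0.0002] shift units before turn [0.001 0.025 0.827] after turn [0.002 0.025 0.827]
[[208.12886916 163.90585397]
 [209.0965034  170.28398919]] [[199.24276686 180.1039203 ]
 [200.18436948 185.34591001]]
scene 178 125
top 169 141
```

View pics/c4.png

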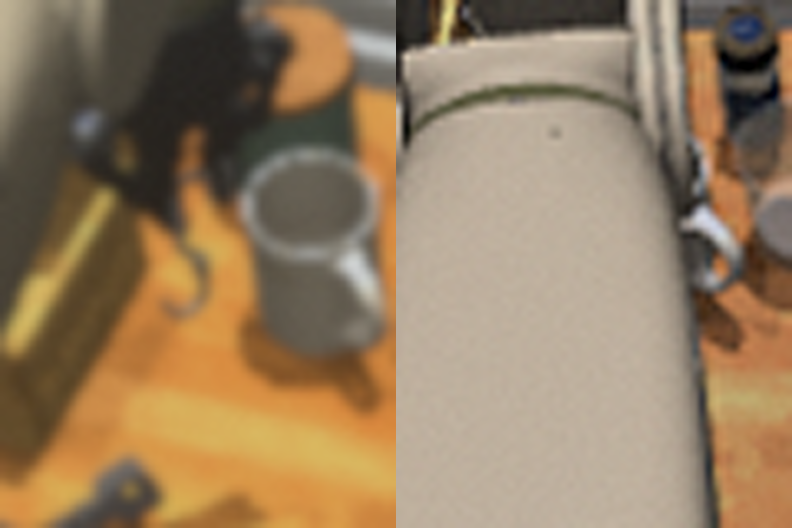

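The scene crop shows the J: shank near (207,285), bend bottom near (185,315) and tip end near (165,303). The mug is close by at (310,250). The top view is hidden by the arm. I'll compare the tip pixel with the projected tip for several swivel angles.

```bash
python3 - <<'E'
from h import *
p=np.array([602.9,111.6,231.4]);o=p+[0,0,16.6]
q=lambda P:((proj('scene',P)-[178,125]+.5)*6.6).round(0)
print('axis -54,-66,-85,-95',q([o-[0,0,z] for z in(54,66,85,95)]).tolist())
for a in(-.5,-.25,0,.25,.5):
    t=np.deg2rad(58.56-90+180)+a; d=np.array([np.cos(t),np.sin(t),0])
    print(a,'tip top,tip base,bend bottom',q([o+22*d-[0,0,77.5],o+22*d-[0,0,86],o+11*d-[0,0,95]]).tolist())
print('mug rim ctr',onz('scene',[(178+310/6.6-.5,125+205/6.6-.5)],101), 'handle outer',onz('scene',[(178+375/6.6,125+290/6.6)],60))
print('tab hole',onz('scene',[(178+130/6.6-.5,125+487/6.6-.5)],38.5))
im=np.load('pics/s2.npz')['im']
u,v=202,166
cv2.imwrite('pics/c5.png',cv2.resize(im[150:180,190:225,::-1],None,fx=20,fy=20,interpolation=cv2.INTER_CUBIC))
E
```

```text
axis -54,-66,-85,-95 [[201.0, 255.0], [203.0, 269.0], [206.0, 291.0], [208.0, 302.0]]
-0.5 tip top,tip base,bend bottom [[165.0, 290.0], [166.0, 300.0], [188.0, 306.0]]
-0.25 tip top,tip base,bend bottom [[167.0, 298.0], [169.0, 307.0], [189.0, 310.0]]
0 tip top,tip base,bend bottom [[173.0, 304.0], [174.0, 314.0], [192.0, 313.0]]
0.25 tip top,tip base,bend bottom [[180.0, 309.0], [181.0, 319.0], [195.0, 316.0]]
0.5 tip top,tip base,bend bottom [[189.0, 313.0], [190.0, 323.0], [200.0, 317.0]]
mug rim ctr [[722.30253784  97.94233878 101.        ]] handle outer [[701.66596116  51.19307034  60.        ]]
tab hole [[545.44762537 148.93525709  38.5       ]]
```

View pics/c5.png

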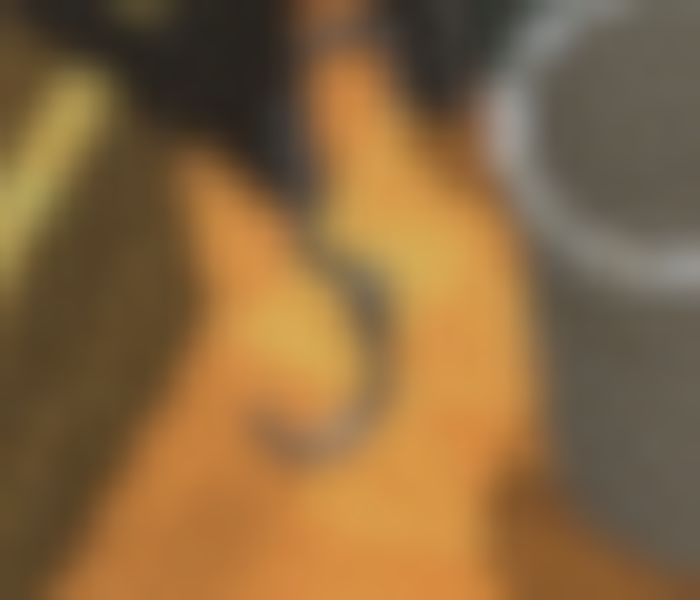

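With a -0.25 px offset, the tip and bend pixels give a swivel of about -0.15 rad. I'll turn the tool by +8.4° and descend beyond the handle end, then check the tip against the hole.

```bash

python3 -m jog '[[[0,0,0.2,0,0,-0.0113,0.1],[0,0,0.5,0,0,-0.0113,0.1],[0,0,0.6,0,0,0,0.1],[0,0,0.6,0,0,0,0.1],[0,0,0.5,0,0,0,0.1],[0,0,0.3,0,0,0,0.1],[0,0,0.15,0,0,0,0.1],[0,0,0,0,0,0,0.1],[0,0,0,0,0,0,0.1]]]'
python3 - <<'E'
from h import *
go(563.4,136.3,89,[180,0,66.7])
s=telemetry.sense();p=np.array(s['tool_pos']);o=p+[0,0,16.6]
a,_=snap('scene','s3')
q=lambda P:((proj('scene',P)-[180,160]+.5)*12).round(0).tolist()
t=np.deg2rad(s['tcp_rot'][2]+90);
for g in(-.3,-.15,0):
    d=np.array([np.cos(t+g),np.sin(t+g),0]);print(g,q([o+22*d-[0,0,77.5],o+22*d-[0,0,86],o+11*d-[0,0,95]]))
print('shank',q([o-[0,0,60],o-[0,0,85],o-[0,0,95]]),'hole',q([[544.6,147.8,38.5]]))
cv2.imwrite('pics/c6.png',cv2.resize(a[160:210,180:230,::-1],None,fx=12,fy=12,interpolation=cv2.INTER_CUBIC))
E
```

```text
time: 11.05
tool_pos: [603.6, 111.5, 89.6]
tcp_rot: [179.9, -0.1, 66.7]
ft_force: [0.1, -0.5, -1.8]
finger_gap: 24.6
t 11.05 pos [603.6 111.5  89.6] rot [ 1.799e+02 -5.000e-02  6.667e+01] F [ 0.1 -0.5 -1.8] gap 24.6
turn units [ 0.0003 -0.0001 -0.0001] shift units before turn [ 0.137 -0.935  0.011] after turn [ 0.138 -0.935  0.012]
-0.3 [[331.0, 396.0], [334.0, 411.0], [366.0, 411.0]]
-0.15 [[337.0, 403.0], [339.0, 418.0], [369.0, 415.0]]
0 [[344.0, 409.0], [346.0, 424.0], [373.0, 418.0]]
shank [[386.0, 333.0], [393.0, 378.0], [396.0, 396.0]] hole [[215.0, 468.0]]
```

View pics/c6.png

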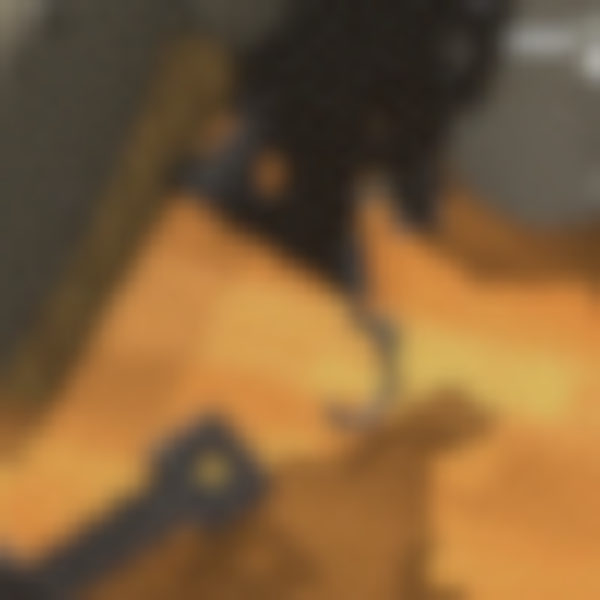

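The picture shows the hole at (211,470), with the tip end near (333,408) and the shank near (388,375). Tip and hole are both about -4 crop px from prediction, so their relative alignment holds. I'll slide in under the tab, then raise gently.

```bash

python3 -m jog '[[[0.02,-0.13,0,0,0,0,0.1],[0.03,-0.2,0,0,0,0,0.1],[0.03,-0.2,0,0,0,0,0.1],[0.03,-0.2,0,0,0,0,0.1],[0.02,-0.15,0,0,0,0,0.1],[0.008,-0.055,0,0,0,0,0.1],[0,0,0,0,0,0,0.1],[0,0,0,0,0,0,0.1]]]'
python3 -m jog '[[[0,0,-0.06,0,0,0,0.1],[0,0,-0.04,0,0,0,0.1],[0,0,0,0,0,0,0.1]]]'
python3 -m jog '[[[0,0,-0.03,0,0,0,0.1],[0,0,-0.03,0,0,0,0.1],[0,0,0,0,0,0,0.1]]]'
python3 -c "
from h import *
for i in range(1): go(563.4,136.3,94,[180,0,66.7]); st()"
```

```text
time: 12.1
tool_pos: [562.8, 136.1, 88.4]
tcp_rot: [180.0, -0.0, 66.7]
ft_force: [0.4, -0.0, -1.2]
finger_gap: 24.4
time: 12.48
tool_pos: [562.9, 136.2, 93.7]
tcp_rot: [180.0, -0.0, 66.7]
ft_force: [0.3, -0.2, -1.3]
finger_gap: 24.7
time: 12.85
tool_pos: [562.7, 136.3, 96.5]
tcp_rot: [180.0, -0.0, 66.7]
ft_force: [0.1, -0.4, -1.8]
finger_gap: 24.5
t 12.85 pos [562.7 136.3  96.5] rot [ 1.7999e+02 -1.0000e-02  6.6670e+01] F [ 0.1 -0.4 -1.8] gap 24.5
turn units [ 0.     -0.     -0.0001] shift units before turn [0.006 0.013 0.05 ] after turn [0.006 0.013 0.05 ]
{'time': 12.85, 'tool_pos': [562.67, 136.31, 96.49], 'tcp_rot': [179.99, -0.01, 66.67], 'ft_force': [0.12, -0.42, -1.76], 'wrist_torque': [-0.05, -0.02, 0.03], 'finger_gap': 24.47, 'joint_pos': [8.54, 10.16, 96.78, 0.0, 73.05, 31.88]}
```

```bash

python3 -m jog '[[[0,0,-0.03,0,0,0,0.1],[0,0,0,0,0,0,0.1]]]'
python3 -m jog '[[[0,0,-0.03,0,0,0,0.1],[0,0,0,0,0,0,0.1]]]'
python3 -c "
from h import *
st()"
```

```text
time: 13.1
tool_pos: [562.6, 136.3, 97.9]
tcp_rot: [180.0, -0.0, 66.7]
ft_force: [1.2, -0.6, -0.8]
finger_gap: 24.4
time: 13.35
tool_pos: [562.6, 136.2, 99.4]
tcp_rot: [180.0, -0.0, 66.7]
ft_force: [-0.4, 0.3, -1.5]
finger_gap: 24.5
{'time': 13.35, 'tool_pos': [562.62, 136.24, 99.42], 'tcp_rot': [179.99, -0.0, 66.66], 'ft_force': [-0.39, 0.3, -1.45], 'wrist_torque': [0.02, -0.02, -0.02], 'finger_gap': 24.45, 'joint_pos': [8.54, 9.97, 96.66, -0.0, 73.36, 31.88]}
```

```bash

python3 -m jog '[[[0,0,-0.03,0,0,0,0.1],[0,0,0,0,0,0,0.1]]]'
python3 -m jog '[[[0,0,-0.03,0,0,0,0.1],[0,0,0,0,0,0,0.1]]]'
python3 - <<'E'
from h import *
st()
a,_=snap('scene','s4')
cv2.imwrite('pics/c7.png',cv2.resize(a[175:215,170:220,::-1],None,fx=14,fy=14,interpolation=cv2.INTER_CUBIC))
s=telemetry.sense();p=np.array(s['tool_pos']);o=p+[0,0,16.6]
t=np.deg2rad(s['tcp_rot'][2]+90-8.6);d=np.array([np.cos(t),np.sin(t),0])
print(((proj('scene',[o+22*d-[0,0,77.5],[544.6,147.8,41],[544.6,147.8,36],o-[0,0,85]])-[170,175]+.5)*14).round())
E
```

```text
time: 13.6
tool_pos: [562.7, 136.3, 101.0]
tcp_rot: [180.0, -0.0, 66.7]
ft_force: [0.4, -0.8, -1.5]
finger_gap: 24.7
time: 13.85
tool_pos: [562.6, 136.3, 102.5]
tcp_rot: [180.0, -0.0, 66.7]
ft_force: [-0.8, -0.5, 0.0]
finger_gap: 24.7
{'time': 13.85, 'tool_pos': [562.63, 136.29, 102.45], 'tcp_rot': [179.99, -0.01, 66.66], 'ft_force': [-0.85, -0.5, 0.03], 'wrist_torque': [-0.08, -0.03, -0.03], 'finger_gap': 24.7, 'joint_pos': [8.54, 9.79, 96.53, 0.0, 73.67, 31.88]}
[[388. 332.]
 [389. 331.]
 [392. 342.]
 [456. 303.]]
```

View pics/c7.png

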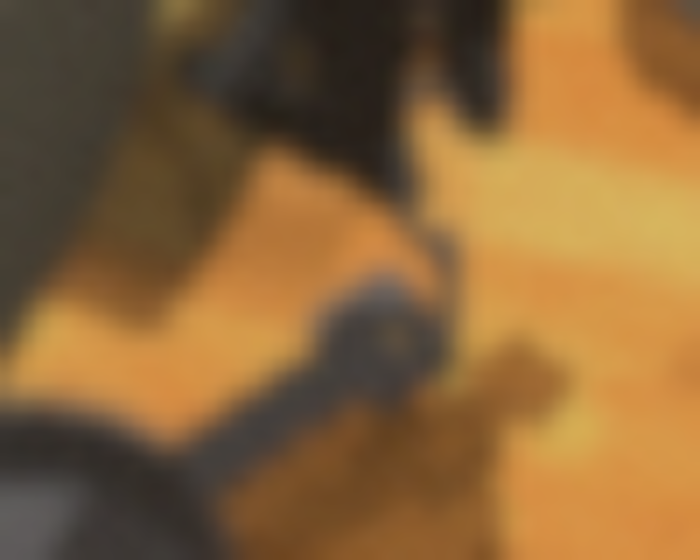

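The hole at (390,335) is now mostly filled, with light left only on its right side at (398,338). The shank stands just off the handle's end. There's no contact force yet, so I'll keep rising and feeling.

```bash

python3 -m jog '[[[0,0,-0.03,0,0,0,0.1],[0,0,0,0,0,0,0.1]]]'
python3 -m jog '[[[0,0,-0.03,0,0,0,0.1],[0,0,0,0,0,0,0.1]]]'
python3 -m jog '[[[0,0,-0.03,0,0,0,0.1],[0,0,0,0,0,0,0.1]]]'
python3 -m jog '[[[0,0,-0.03,0,0,0,0.1],[0,0,0,0,0,0,0.1]]]'
python3 -c "
from h import *
st()"
```

```text
time: 14.15
tool_pos: [562.6, 136.3, 104.0]
tcp_rot: [180.0, -0.0, 66.7]
ft_force: [1.0, 0.5, -1.8]
finger_gap: 24.6
time: 14.4
tool_pos: [562.6, 136.3, 105.5]
tcp_rot: [180.0, -0.0, 66.7]
ft_force: [-0.5, 0.3, -1.1]
finger_gap: 24.5
time: 14.65
tool_pos: [562.6, 136.3, 107.0]
tcp_rot: [180.0, -0.0, 66.7]
ft_force: [-0.3, 0.3, -1.7]
finger_gap: 25.2
time: 14.9
tool_pos: [562.6, 136.3, 108.5]
tcp_rot: [180.0, -0.0, 66.7]
ft_force: [-0.4, -0.9, -0.1]
finger_gap: 24.6
{'time': 14.9, 'tool_pos': [562.63, 136.31, 108.46], 'tcp_rot': [179.99, -0.01, 66.66], 'ft_force': [-0.35, -0.88, -0.08], 'wrist_torque': [0.04, 0.01, -0.01], 'finger_gap': 24.65, 'joint_pos': [8.54, 9.42, 96.27, 0.0, 74.3, 31.88]}
```

The tip top is nominally at 47.6 mm, above the tab top at 41 mm, and no force shows, so the hook is threaded. I'll rise to contact.

```bash

python3 -m jog '[[[0,0,-0.04,0,0,0,0.1],[0,0,0,0,0,0,0.1]]]'
python3 -m jog '[[[0,0,-0.04,0,0,0,0.1],[0,0,0,0,0,0,0.1]]]'
python3 -m jog '[[[0,0,-0.04,0,0,0,0.1],[0,0,0,0,0,0,0.1]]]' 100
python3 - <<'E'
from h import *
st()
a,_=snap('scene','s5')
cv2.imwrite('pics/c8.png',cv2.resize(a[175:215,170:220,::-1],None,fx=14,fy=14,interpolation=cv2.INTER_CUBIC))
E
```

```text
time: 15.15
tool_pos: [562.7, 136.3, 110.6]
tcp_rot: [180.0, -0.0, 66.7]
ft_force: [0.5, -0.6, -1.2]
finger_gap: 24.8
time: 15.4
tool_pos: [562.3, 136.2, 112.0]
tcp_rot: [-180.0, 0.0, 66.7]
ft_force: [0.5, 0.5, -4.5]
finger_gap: 24.3
time: 15.65
tool_pos: [562.1, 136.4, 114.0]
tcp_rot: [-179.9, 0.0, 66.7]
ft_force: [-2.2, 1.3, -4.6]
finger_gap: 24.0
{'time': 15.65, 'tool_pos': [562.05, 136.41, 114.0], 'tcp_rot': [-179.94, 0.02, 66.67], 'ft_force': [-2.23, 1.34, -4.61], 'wrist_torque': [0.25, 0.35, 0.0], 'finger_gap': 23.97, 'joint_pos': [8.55, 9.09, 96.03, 0.02, 74.95, 31.88]}
```

View pics/c8.png

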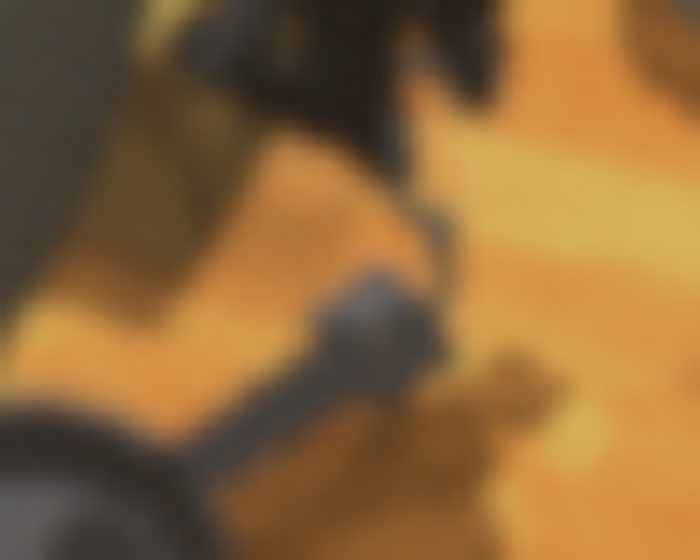

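Contact came at TCP z=112, as expected for the bend under the tab. The crop shows the tip filling the hole at (375,335). I'll now tip the skillet up along an arc about its far base edge.

```bash

python3 -m jog '[[[0.004,-0.03,-0.1,0,0,0,0.1],[0.009,-0.06,-0.2,0,0,0,0.1],[0.009,-0.065,-0.2,0,0,0,0.1],[0.01,-0.08,-0.2,0,0,0,0.1],[0.014,-0.097,-0.192,0,0,0,0.1],[0.014,-0.097,-0.192,0,0,0,0.1]]]'
python3 -m jog '[[[0.018,-0.128,-0.173,0,0,0,0.1],[0.018,-0.128,-0.173,0,0,0,0.1],[0.018,-0.128,-0.173,0,0,0,0.1],[0.022,-0.155,-0.147,0,0,0,0.1],[0.022,-0.155,-0.147,0,0,0,0.1],[0.022,-0.155,-0.147,0,0,0,0.1]]]'
python3 -c "
from h import *
st()"
```

```text
time: 16.45
tool_pos: [544.0, 147.7, 169.4]
tcp_rot: [180.0, -0.0, 66.7]
ft_force: [-0.0, 0.2, -4.3]
finger_gap: 23.9
time: 17.2
tool_pos: [507.0, 170.1, 217.0]
tcp_rot: [180.0, -0.0, 66.7]
ft_force: [1.2, -1.2, -2.7]
finger_gap: 24.2
{'time': 17.2, 'tool_pos': [507.0, 170.13, 217.02], 'tcp_rot': [179.99, -0.0, 66.67], 'ft_force': [1.22, -1.21, -2.69], 'wrist_torque': [-0.19, -0.34, -0.05], 'finger_gap': 24.23, 'joint_pos': [13.06, -2.26, 96.78, -0.0, 85.47, 36.39]}
```

```bash

python3 -m jog '[[[0.022,-0.155,-0.14,0,0,0,0.1],[0.024,-0.17,-0.13,0,0,0,0.1],[0.024,-0.17,-0.12,0,0,0,0.1],[0.026,-0.185,-0.1,0,0,0,0.1],[0.026,-0.185,-0.09,0,0,0,0.1],[0.026,-0.185,-0.09,0,0,0,0.1]]]'
python3 -m jog '[[[0.027,-0.19,-0.07,0,0,0,0.1],[0.027,-0.19,-0.06,0,0,0,0.1],[0.025,-0.18,-0.06,0,0,0,0.1],[0.02,-0.15,-0.06,0,0,0,0.1],[0.015,-0.1,-0.07,0,0,0,0.1],[0.006,-0.05,-0.08,0,0,0,0.1]]]'
python3 -c "
from h import *
st()"
```

```text
time: 17.95
tool_pos: [461.6, 197.8, 250.3]
tcp_rot: [180.0, -0.0, 66.7]
ft_force: [0.2, -1.0, -2.3]
finger_gap: 23.7
time: 18.7
tool_pos: [424.2, 219.9, 269.1]
tcp_rot: [-179.9, 0.1, 66.7]
ft_force: [-0.6, -0.7, -10.4]
finger_gap: 24.2
{'time': 18.7, 'tool_pos': [424.24, 219.95, 269.14], 'tcp_rot': [-179.91, 0.09, 66.68], 'ft_force': [-0.55, -0.68, -10.36], 'wrist_torque': [-0.03, -0.04, 0.01], 'finger_gap': 24.19, 'joint_pos': [21.25, -12.38, 100.63, -0.0, 91.87, 44.57]}
```

```bash

python3 -m jog '[[[0,0,-0.1,0,0,0,0.1],[0,0,-0.2,0,0,0,0.1],[0,0,-0.3,0,0,0,0.1],[0,0,-0.4,0,0,0,0.1],[0,0,-0.4,0,0,0,0.1],[0,0,-0.4,0,0,0,0.1],[0,0,-0.4,0,0,0,0.1],[0,0,-0.3,0,0,0,0.1],[0,0,-0.2,0,0,0,0.1],[0,0,-0.1,0,0,0,0.1]]]' 120
python3 - <<'E'
from h import *
st()
a,_=snap('scene','s6');cv2.imwrite('pics/c9.png',cv2.resize(a[100:384,60:440,::-1],None,fx=2,fy=2,interpolation=cv2.INTER_CUBIC))
print('timer',onz('scene',[(288,256)],40),'bowl',onz('scene',[(340,258)],45))
go(430,-266,400,[180,0,96.6])
E
```

```text
time: 19.95
tool_pos: [425.1, 220.1, 410.6]
tcp_rot: [-180.0, -0.0, 66.7]
ft_force: [0.1, 0.3, -9.8]
finger_gap: 23.6
{'time': 19.95, 'tool_pos': [425.06, 220.11, 410.55], 'tcp_rot': [-180.0, -0.02, 66.67], 'ft_force': [0.11, 0.31, -9.83], 'wrist_torque': [0.03, 0.04, -0.03], 'finger_gap': 23.57, 'joint_pos': [21.22, -11.37, 85.15, 0.02, 106.2, 44.56]}
timer [[ 410.86626623 -236.68236346   40.        ]] bowl [[ 450.77473554 -410.43644337   45.        ]]
t 20.0 pos [425.1 220.1 410.8] rot [ 1.7999e+02 -3.0000e-02  6.6670e+01] F [-1.   1.6 -9. ] gap 23.3
turn units [ 0.0001 -0.0001 -0.0831] shift units before turn [-8.889  3.94   0.212] after turn [-9.67  -1.02   0.216]
```

View pics/c9.png

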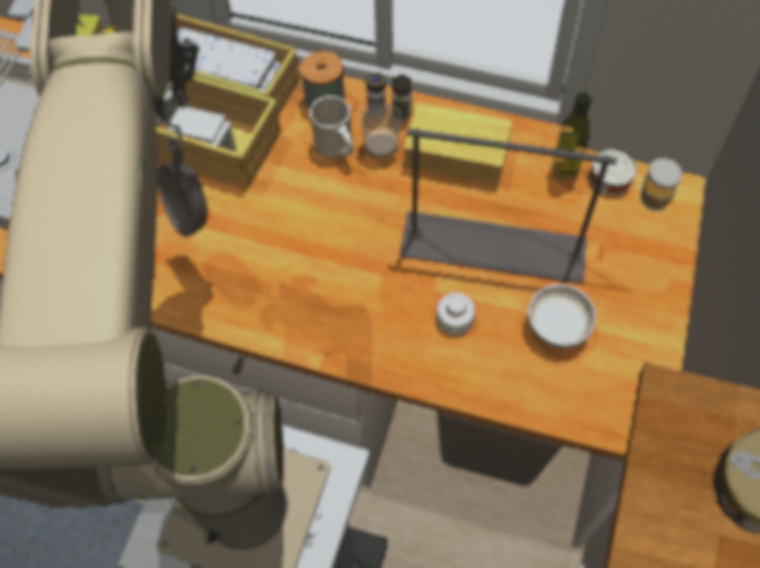

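The skillet hangs from the hook at (180,195), clear of the worktop. The timer is at (457,313), giving (411,-237), and the bowl at (561,317), giving (451,-410). Both are clear of the planned approach. I'll turn, then carry smoothly along the robot side of the bar.

```bash

python3 -m jog '[[[0,0,0,0,0,-0.005,0.1],[0,0,0,0,0,-0.01,0.1],[0,0,0,0,0,-0.015,0.1],[0,0,0,0,0,-0.015,0.1],[0,0,0,0,0,-0.015,0.1],[-0.05,0,0,0,0,-0.012,0.1],[-0.1,0,0,0,0,-0.0075,0.1],[-0.2,-0.02,0,0,0,-0.0035,0.1],[-0.3,-0.03,0,0,0,0,0.1],[-0.4,-0.05,0,0,0,0,0.1],[-0.5,-0.05,0,0,0,0,0.1],[-0.5,-0.05,0,0,0,0,0.1]]]'
python3 -m jog '[[[-0.5,-0.05,0,0,0,0,0.1],[-0.5,-0.05,0,0,0,0,0.1],[-0.5,-0.05,0,0,0,0,0.1],[-0.5,-0.05,0,0,0,0,0.1],[-0.5,-0.05,0,0,0,0,0.1],[-0.5,-0.05,0,0,0,0,0.1],[-0.5,-0.05,0,0,0,0,0.1],[-0.5,-0.05,0,0,0,0,0.1],[-0.5,-0.05,0,0,0,0,0.1],[-0.5,-0.05,0,0,0,0,0.1],[-0.5,-0.05,0,0,0,0,0.1],[-0.45,-0.05,0,0,0,0,0.1]]]'
python3 -m jog '[[[-0.4,-0.05,0,0,0,0,0.1],[-0.35,0,0,0,0,0,0.1],[-0.3,0,0,0,0,0,0.1],[-0.2,0,0,0,0,0,0.1],[-0.1,0,0,0,0,0,0.1],[-0.05,0,0,0,0,0,0.1],[0,0,0,0,0,0,0.1]]]'
python3 -c "
from h import *
st();go(528.8,-271.8,322,[180,0,96.6])"
```

```text
time: 21.5
tool_pos: [425.6, 115.7, 409.6]
tcp_rot: [-180.0, 0.0, 96.5]
ft_force: [0.0, -0.5, -9.1]
finger_gap: 23.3
time: 23.0
tool_pos: [429.3, -183.3, 409.5]
tcp_rot: [-180.0, -0.0, 96.5]
ft_force: [0.3, 0.6, -9.1]
finger_gap: 23.4
time: 23.88
tool_pos: [435.5, -251.6, 410.0]
tcp_rot: [180.0, -0.0, 96.6]
ft_force: [-0.1, 0.7, -9.6]
finger_gap: 23.8
{'time': 23.88, 'tool_pos': [435.54, -251.63, 410.04], 'tcp_rot': [180.0, -0.01, 96.56], 'ft_force': [-0.13, 0.66, -9.6], 'wrist_torque': [-0.05, -0.09, 0.0], 'finger_gap': 23.82, 'joint_pos': [-35.86, -7.62, 81.87, 0.01, 105.75, -42.42]}
t 23.88 pos [ 435.5 -251.6  410. ] rot [ 1.800e+02 -1.000e-02  9.656e+01] F [-0.1  0.7 -9.6] gap 23.8
turn units [ 0.     -0.     -0.0001] shift units before turn [-0.614  1.807  1.761] after turn [-0.615  1.806  1.761]
```

```bash

python3 -m jog '[[[-0.03,0.08,0,0,0,0,0.1],[-0.06,0.16,0,0,0,0,0.1],[-0.08,0.25,0,0,0,0,0.1],[-0.09,0.28,0,0,0,0,0.1],[-0.09,0.28,0,0,0,0,0.1],[-0.09,0.27,0,0,0,0,0.1],[-0.08,0.22,0,0,0,0,0.1],[-0.06,0.15,0,0,0,0,0.1],[-0.035,0.08,0,0,0,0,0.1],[0,0.036,0.05,0,0,0,0.1],[0,0,0.15,0,0,0,0.1],[0,0,0.25,0,0,0,0.1]]]'
python3 -m jog '[[[0,0,0.3,0,0,0,0.1],[0,0,0.3,0,0,0,0.1],[0,0,0.27,0,0,0,0.1],[0,0,0.2,0,0,0,0.1],[0,0,0.12,0,0,0,0.1],[0,0,0.06,0,0,0,0.1],[0,0,0,0,0,0,0.1],[0,0,0,0,0,0,0.1]]]'
python3 - <<'E'
from h import *
st();go(578.5,-266,324,[180,0,96.6])
a,d=snap('scene','s7')
p=np.array(telemetry.sense()['tool_pos']);o=p+[0,0,16.6]
print('axis px',proj('scene',[o-[0,0,z] for z in(36,54,66,95)]).round(1).tolist(),'bar',proj('scene',[[578.5,-266,310]]).round(1).tolist())
E
```

```text
time: 25.38
tool_pos: [528.6, -272.2, 387.2]
tcp_rot: [180.0, 0.0, 96.5]
ft_force: [0.0, -0.3, -9.4]
finger_gap: 23.7
time: 26.38
tool_pos: [528.9, -272.2, 325.6]
tcp_rot: [180.0, 0.0, 96.5]
ft_force: [0.6, 0.1, -9.1]
finger_gap: 23.2
{'time': 26.38, 'tool_pos': [528.91, -272.18, 325.63], 'tcp_rot': [179.96, 0.03, 96.55], 'ft_force': [0.63, 0.09, -9.09], 'wrist_torque': [0.0, -0.11, 0.0], 'finger_gap': 23.17, 'joint_pos': [-32.17, 5.52, 77.62, 0.0, 96.81, -38.72]}
t 26.38 pos [ 528.9 -272.2  325.6] rot [1.7996e+02 3.0000e-02 9.6550e+01] F [ 0.6  0.1 -9.1] gap 23.2
turn units [ 0.0001  0.0001 -0.0001] shift units before turn [0.01  0.999 0.033] after turn [0.009 0.999 0.033]
axis px [[313.6, 186.7], [313.0, 190.1], [312.6, 192.3], [311.7, 197.5]] bar [[315.2, 173.1]]
```

```bash

python3 -m jog '[[[0,0.06,0.01,0,0,0,0.1],[0,0.12,0.01,0,0,0,0.1],[0,0.15,0,0,0,0,0.1],[0,0.15,0,0,0,0,0.1],[0,0.1,0,0,0,0,0.1]]]'
python3 -m jog '[[[0,0.1,0,0,0,0,0.1],[0,0.1,0,0,0,0,0.1],[0,0.1,0,0,0,0,0.1],[0,0.06,0,0,0,0,0.1]]]'
python3 -m jog '[[[0,0.04,0,0,0,0,0.1],[0,0.02,0,0,0,0,0.1],[0,0,0,0,0,0,0.1]]]'
python3 -c "
from h import *
st();go(578.5,-266,292,[180,0,96.6])"
```

```text
time: 27.05
tool_pos: [558.2, -268.6, 323.8]
tcp_rot: [-180.0, -0.0, 96.6]
ft_force: [1.0, 0.1, -8.8]
finger_gap: 23.5
time: 27.55
tool_pos: [575.6, -266.7, 323.9]
tcp_rot: [-180.0, -0.0, 96.5]
ft_force: [-1.0, -1.3, -9.7]
finger_gap: 23.4
time: 27.92
tool_pos: [578.4, -266.4, 324.0]
tcp_rot: [180.0, 0.0, 96.5]
ft_force: [0.6, 0.5, -9.0]
finger_gap: 23.4
{'time': 27.92, 'tool_pos': [578.42, -266.4, 324.04], 'tcp_rot': [179.99, 0.0, 96.55], 'ft_force': [0.63, 0.46, -9.02], 'wrist_torque': [-0.05, -0.15, -0.01], 'finger_gap': 23.42, 'joint_pos': [-29.34, 12.2, 70.43, 0.0, 97.37, -35.89]}
t 27.93 pos [ 578.4 -266.4  324. ] rot [179.99   0.    96.55] F [ 0.6  0.5 -9. ] gap 23.4
turn units [ 0.      0.     -0.0001] shift units before turn [0.008 0.003 0.641] after turn [0.008 0.003 0.641]
```

```bash

python3 -m jog '[[[0,0,0.06,0,0,0,0.1],[0,0,0.12,0,0,0,0.1],[0,0,0.14,0,0,0,0.1],[0,0,0.12,0,0,0,0.1],[0,0,0.06,0,0,0,0.1],[0,0,0.02,0,0,0,0.1]]]'
python3 -m jog '[[[0,0,0.03,0,0,0,0.1],[0,0,0.03,0,0,0,0.1],[0,0,0,0,0,0,0.1]]]'
python3 -m jog '[[[0,0,0.03,0,0,0,0.1],[0,0,0.02,0,0,0,0.1],[0,0,0,0,0,0,0.1]]]'
python3 -c "
from h import *
st()"
```

```text
time: 28.68
tool_pos: [578.3, -266.3, 297.7]
tcp_rot: [-180.0, -0.0, 96.5]
ft_force: [0.6, 0.4, -9.9]
finger_gap: 23.5
time: 29.05
tool_pos: [578.3, -266.4, 294.9]
tcp_rot: [-180.0, 0.0, 96.5]
ft_force: [-0.2, -0.5, -9.4]
finger_gap: 23.3
time: 29.42
tool_pos: [578.3, -266.3, 292.3]
tcp_rot: [-180.0, -0.0, 96.5]
ft_force: [-0.6, -0.1, -8.5]
finger_gap: 22.8
{'time': 29.42, 'tool_pos': [578.32, -266.35, 292.32], 'tcp_rot': [-179.99, -0.01, 96.54], 'ft_force': [-0.6, -0.06, -8.51], 'wrist_torque': [-0.01, -0.1, 0.02], 'finger_gap': 22.78, 'joint_pos': [-29.34, 12.26, 73.62, 0.0, 94.14, -35.89]}
```

```bash

python3 -m jog '[[[0,0,0.02,0,0,0,0.1],[0,0,0.01,0,0,0,0.1],[0,0,0,0,0,0,0.1]]]'
python3 -m jog '[[[0,0,0.015,0,0,0,0.1],[0,0,0.01,0,0,0,0.1],[0,0,0,0,0,0,0.1]]]'
python3 -m jog '[[[0,0,0.015,0,0,0,0.1],[0,0,0,0,0,0,0.1]]]'
python3 -c "
from h import *
st()"
```

```text
time: 29.8
tool_pos: [578.5, -266.5, 291.4]
tcp_rot: [180.0, 0.0, 96.5]
ft_force: [1.1, 0.5, -6.7]
finger_gap: 23.4
time: 30.18
tool_pos: [578.7, -266.6, 290.9]
tcp_rot: [179.9, 0.1, 96.5]
ft_force: [-0.4, 0.4, 0.1]
finger_gap: 23.5
time: 30.42
tool_pos: [578.9, -266.6, 290.8]
tcp_rot: [179.9, 0.1, 96.6]
ft_force: [-0.4, 2.0, 5.1]
finger_gap: 23.9
{'time': 30.42, 'tool_pos': [578.91, -266.59, 290.75], 'tcp_rot': [179.87, 0.08, 96.55], 'ft_force': [-0.35, 2.01, 5.14], 'wrist_torque': [0.27, 0.0, 0.01], 'finger_gap': 23.95, 'joint_pos': [-29.34, 12.19, 73.85, 0.01, 93.8, -35.89]}
```

The hook is seated at TCP z=291, as expected. I'll relieve the force and release slowly.

```bash

python3 -m jog '[[[0,0,-0.012,0,0,0,0.1],[0,0,0,0,0,0,0.1]]]' 50
python3 -m jog '[[[0,0,0,0,0,0,0.1],[0,0,0,0,0,0,0.3],[0,0,0,0,0,0,0.34],[0,0,0,0,0,0,0.38],[0,0,0,0,0,0,0.42],[0,0,0,0,0,0,0.5],[0,0,0,0,0,0,0.6],[0,0,0,0,0,0,0.8],[0,0,0,0,0,0,0.8]]]' 20
python3 -c "
from h import *
st()"
```

```text
time: 30.68
tool_pos: [578.8, -266.6, 290.7]
tcp_rot: [179.9, 0.1, 96.5]
ft_force: [0.3, 1.1, 6.0]
finger_gap: 23.3
time: 31.8
tool_pos: [578.4, -266.4, 289.6]
tcp_rot: [-180.0, 0.0, 96.5]
ft_force: [-0.5, -0.5, -0.3]
finger_gap: 68.4
{'time': 31.8, 'tool_pos': [578.37, -266.39, 289.6], 'tcp_rot': [-180.0, 0.0, 96.55], 'ft_force': [-0.5, -0.46, -0.31], 'wrist_torque': [-0.02, -0.06, 0.02], 'finger_gap': 68.44, 'joint_pos': [-29.34, 12.27, 73.89, -0.0, 93.84, -35.89]}
```

```bash

python3 -m jog '[[[0,0,-0.15,0,0,0,0.8],[0,0,-0.3,0,0,0,0.8],[0,0,-0.5,0,0,0,0.8],[0,0,-0.7,0,0,0,0.8],[0,0,-0.7,0,0,0,0.8],[0,0,-0.6,0,0,0,0.8],[0.5,-0.3,0,0,0,0,0.8],[0.9,-0.3,0,0,0,0,0.8],[0.9,-0.3,0,0,0,0,0.8],[0.9,-0.2,0,0,0,0,0.8],[0.9,0,0,0,0,0,0.8],[0.9,0,0,0,0,0,0.8]]]'
python3 -m jog '[[[0.9,0,0,0,0,0,0.8],[0.9,0,0,0,0,0,0.8],[0.9,0,0,0,0,0,0.8],[0.5,0,0,0,0,0,0.8],[0,0,0,0,0,0,0.8],[0,0,0,0,0,0,0.8],[0,0,0,0,0,0,0.8],[0,0,0,0,0,0,0.8]]]'
python3 - <<'E'
from h import *
st()
a,_=snap('scene','s8')
import time
for i in range(4): b,_=snap('scene','s9%d'%i)
D=np.abs(a.astype(int)-b).max(2);print('diff in bar region',D[150:270,260:380].max(),(D[150:270,260:380]>25).sum(),'elsewhere',D[150:270,380:500].max())
c,_=snap('top','t9')
cv2.imwrite('pics/c10.png',np.hstack([cv2.resize(im[v:v+120,u:u+110,::-1],None,fx=3.6,fy=3.6,interpolation=cv2.INTER_CUBIC) for im,u,v in((b,262,155),(c,248,145))]))
E
```

```text
time: 33.3
tool_pos: [494.8, -23.0, 438.9]
tcp_rot: [179.9, 0.0, 96.5]
ft_force: [-1.1, 0.1, 1.0]
finger_gap: 68.3
time: 34.3
tool_pos: [477.2, 133.8, 437.2]
tcp_rot: [180.0, 0.0, 96.5]
ft_force: [0.1, 0.6, -0.0]
finger_gap: 68.5
{'time': 34.3, 'tool_pos': [477.15, 133.85, 437.21], 'tcp_rot': [180.0, 0.0, 96.47], 'ft_force': [0.06, 0.62, -0.04], 'wrist_torque': [-0.02, -0.04, 0.03], 'finger_gap': 68.46, 'joint_pos': [9.74, -7.97, 79.35, -0.01, 108.62, 3.27]}
diff in bar region 30 7 elsewhere 4
```

View pics/c10.png

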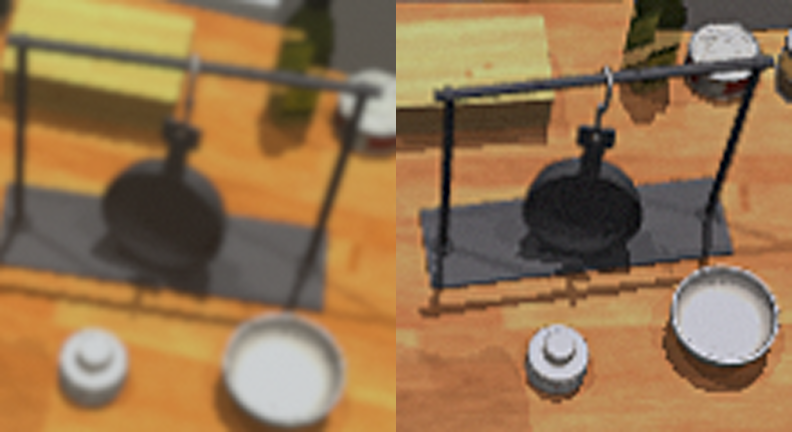

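The skillet hangs from the hook on the bar between the posts, with the hook at scene crop (193,65) and the pan at (165,210). The timer and bowl are in place and the robot is clear. A slight swing is left, so I'll wait and measure it.

```bash

for i in 1 2 3 4 5 6; do python3 -m jog '[[[0,0,0,0,0,0,0.8],[0,0,0,0,0,0,0.8],[0,0,0,0,0,0,0.8],[0,0,0,0,0,0,0.8],[0,0,0,0,0,0,0.8],[0,0,0,0,0,0,0.8],[0,0,0,0,0,0,0.8],[0,0,0,0,0,0,0.8],[0,0,0,0,0,0,0.8],[0,0,0,0,0,0,0.8],[0,0,0,0,0,0,0.8],[0,0,0,0,0,0,0.8]]]' >/dev/null; python3 - <<'E'
from h import *
I=np.array([snapshot('scene')[0][150:270,260:380].astype(int) for _ in range(10)])
r=np.ptp(I,0).max(2);print(round(telemetry.sense()['time'],2),'max range over 0.5 s',r.max(),(r>12).sum())
E
done
python3 - <<'E'
from h import *
a=np.load('pics/s0.npz')['im'].astype(int);b,_=snap('scene','s10')
for n,(u,v) in dict(timer=(288,256),bowl=(340,258),mug=(225,160),tumbler=(250,170)).items():
    D=np.abs(a-b).max(2)[v-16:v+17,u-16:u+17];print(n,'changed px',(D>40).sum())
E
```

```text
36.6 max range over 0.5 s 15 3
38.6 max range over 0.5 s 7 0
40.6 max range over 0.5 s 7 0
42.6 max range over 0.5 s 8 0
44.6 max range over 0.5 s 7 0
46.6 max range over 0.5 s 6 0
timer changed px 0
bowl changed px 0
mug changed px 0
tumbler changed px 0
```

```bash
python3 -c "
from h import *
print(job.hand_in()); st()"
```

```text
the job is handed in; nothing more can be done
None
the job is handed in; nothing more can be done
```

The job is done and handed in at about 47 s of the 72 s allowed. I took the S-hook off the bar and passed its tip up through the handle hole. I then tipped and lifted the skillet with the hook and hung it over the bar near the middle, between the posts. The gripper never touched the skillet.

- **Hooking up:** The tip went through the hole with no force beyond sensor noise. It first met the handle at the expected height, with about 4.5 N.
- **Hanging:** The hook seated on the bar at the expected height, with readings no higher than about 6 N just before release. The last picture shows the skillet hanging from the bar.
- **Stillness:** The image differences had faded to camera noise by 38.6 s and stayed there until I handed in.
- **Bystanders:** The mug, tumbler, timer and bowl show no changed pixels against the first picture.
- **Robot:** It stood well clear, touching nothing.
- **Less certain:** The swivel angle (about -0.15 rad) was only a rough visual estimate, but it was good enough for the fit. The hole measured 125 mm from the skillet's centre instead of the stated 127 mm. The finger gap read about 24 mm on the 28 mm hook. No check failed.

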